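Press a vial's stopper home in the bench stoppering press

ROBOT

A 7-joint arm with a two-finger parallel gripper is mounted at the origin on the work surface. World frame = base frame: x ahead of the robot, y to its left, z up, the work surface at z = 0. Lengths are in m, angles in rad, forces in N, time in s.
With the tool pointing down it reaches from about 0.4 to 0.875 m from the base axis. Payload 4.4 kg.
Tool frame: the origin (TCP) lies at the very end of the fingers, on their centre line; the grasp point (between the pads) lies 19 mm behind it; z points along the fingers, y is the direction in which the jaws open and shut (so a half turn about z gives the same grasp; the last joint's range is limited). The gripper opens to 85 mm and grips with 20 to 120 N. Pads are 22 mm wide; open, the fingers measure 114 mm over their backs; the gripper's body (76 mm by 85 mm) begins 54 mm behind the grasp point. The pads swing forward as they close: fully open they stand 13 mm farther back than shut.
Start: joints at [1.082, 0.628, 0.038, 1.517, -0.027, 0.996, -0.02], TCP at [0.267, -0.593, 0.231] pointing down, gripper open.
Joint ranges: [-3.06, 3.06], [-0.37, 2.12], [-1.25, 1.32], [0.18, 2.47], [-1.1, 4.24], [0.23, 1.98], [-2.94, 2.94]. Speed limits (rad/s): [2.57, 2.57, 3.14, 3.14, 3.14, 3.14, 3.14].

INTERFACE

Orientations are given as a unit quaternion [w, x, y, z].
In Python, from plant import ctrl gives the robot as it stands.
- The arm moves only by the tool play_rows, never from a script. Its argument "series" is one flat list of numbers, 4 for each row, row after row: the shift along the world's x, y, z in m, then the turn about the world's z in rad. In form: [tx, ty, tz, roll, tx, ty, tz, roll, ...]. A call has 1 to 5 rows; each row is the pose to reach, as a shift and turn from the pose commanded when the call began; what a row does not reach only later rows make up. A row lasts 1/10 s, in which the tool goes at most 50 mm and 8.59 degrees, less where a joint would pass 70% of its speed; a pose out of reach is approached as far as the arm can. A call with a gripper value outside its range is refused whole. "hand" is the opening, from 0 (shut) to 1 (fully open), set as the call begins (left out, the last holds). The fingers move at their own pace and stop on an object; the grip force is fixed at half the most. Time passes only in rows, so rows that repeat a pose let the fingers close. It gives the time, the measured TCP pose, the force and the opening at its end, in the units of the state.
- ctrl.state(): the state, without advancing time (a new reading comes with each control period).
- ctrl.capture(name): name is "scene" or "side" or "wrist"; returns the picture (420x560x3 uint8, red, green, blue); there is no depth.
- ctrl.calibration(name): a dict with "K" (3x3 intrinsics, pixels), "eye" and "orientation" of the camera in the world; the wrist camera has in their place "T_tool_cam" (4x4, takes a point from camera to tool coordinates, whose origin is the TCP and whose axes are the flange's). Camera axes: x right, y up, looking along -z (the intrinsics and any distortion apply to the point x, -y, -z); pixel columns grow to the right and rows downward; lengths in m; the calibration is good to about 2 mm. A picture is of the moment at which its call begins: read the wrist's pose just before it. calibration takes no time and is no camera call.
- ctrl.finish_job(): hands the job in, once; it reports no verdict.
The state is a dict: "time": time; "q": joint angles; "joint_velocities": joint speeds; "joint_efforts": joint torques, N m; "tool_pos": TCP position; "eef_rot": TCP orientation; "contact_force": force on the tool from outside, world axes, zero at the start; "wrist_torque": the same for the moment, N m; "gripper_width": opening from 0.0 (shut) to 1.0 (fully open).
Only numpy, scipy, OpenCV 4.12 (cv2) and the standard library are available. Lean on these libraries where they do the work, as an engineer would, in place of code of your own. Each camera call takes 0.05 s, during which the arm holds its last target. There are 200 camera calls.

TASK

One of the three vials on the steel tray still has its rubber stopper standing proud: stand that vial in the nest of the stoppering press's loading carriage and push the loaded carriage fully home under the press. Then press the black palm knob down until the plunger comes up hard against its depth stop, hold it there for a moment without leaning on it, and let it spring back up. Leave the vial standing in the press, stopper flush, and do not disturb the other things on the bench.

Things in the scene. Friction and masses are not known exactly. Their poses are not given: they have to be found in the camera images.
- vial_mid (a point): Vial to be stoppered, 30 mm above its underside (half-way up its glass), z up. Amber glass, 60 mm tall without stopper: straight body 36 mm in diameter to 43 mm up (grip it there), shoulder, neck with a 20 mm lip. Its stopper stands proud with the plug showing below the flange: 70 to 72 mm tall overall. About 60 g. It stands on the tray's floor, 4 mm above the bench; tray rim 10 mm.
- vial_foot (a point): Centre of the underside of the same vial.
- stopper (a joint): How far that vial's grey rubber stopper (flange 19 mm diameter, 4 mm thick; plug 12 mm) has been pushed in, m: 0 to 0.002 at the start (flange 8 to 6 mm above the lip), 0.008 when flush with its flange on the lip (vial then 64 mm overall). It slides stiffly, about 2 N.
- done_a: A vial of the same kind on the tray whose stopper is already flush (64 mm tall overall); origin at the centre of its underside. Leave alone. The three vials stand about 90 mm apart in any order, in a row along the tray that runs roughly straight ahead of the robot (world x, within 0.2 rad, each vial up to 12 mm to the side).
- done_b: The other vial with a flush stopper. Leave alone.
- press: Twin-column stoppering press, fixed to the bench; grey base 215 x 130 x 20 mm. Origin on the plunger's axis at bench level, z up. The carriage slides along the press's own x: out is -x, home is +x. The base reaches from x = -150 to +65 mm; two 16 mm columns stand at x = 0, y = -53 and +53 mm.
- press_head: The fixed head of the press, same origin and axes as the press: a grey block across the columns, x -30 to +30 mm, y -67 to +67 mm, z 118 to 146 mm, with a steel spring barrel 34 mm in diameter on it, its rim at z = 166 mm. Depth stop: a dark steel collar (32 mm diameter, 10 mm thick) clamped on the plunger rod between barrel and knob strikes this rim; how high it is clamped differs each time.
- carriage (a joint): Travel of the aluminium loading carriage, m: 0 fully out, 0 to 0.015 at the start, 0.105 fully home against its back stop with the nest exactly under the plunger. Drags with about 1.5 N and stays where it is left.
- nest (a point): Centre of the floor of the nest, a round pocket in the carriage, 40 mm in diameter, 10 mm deep, 3 mm chamfer, in a 72 x 72 mm plate whose top is 36 mm above the bench (nest floor 26 mm). Axes as the press. Load it while the carriage is out: the head then begins 60 to 75 mm to +x of it, so a wide gripper closes better along y.
- tab (a point): Centre of the outer (-x) face of the carriage's upright black push tab, 44 mm wide (y), 8 mm thick (x), from 22 to 64 mm above the bench; this point is 96 mm out (-x) of the nest's centre and 46 mm above the bench. Push here towards +x of the press.
- ram_top (a point): Centre of the flat top of the plunger's black palm knob, 44 mm in diameter, 232 mm above the bench when up, on the plunger's vertical axis.
- ram (a joint): Plunger travel downward, m: 0 when up. A return spring lifts it (1.5 N at the top, 4 N at the bottom). Over the vial it moves 7 to 9 mm freely, then its foot drives the stopper in (2 N more); the foot is itself sprung (3 to 5 N) and yields once the stopper is flush. The collar meets its stop at 16.5 to 24.5 mm: 8 to 10 N just before it, then it hardly gives. Keep the push under 30 N.
- tube_rack: Orange microtube rack, 70 x 150 x 45 mm, origin at its underside. Leave alone.
- wash_bottle: White squeeze bottle with spout, 68 mm in diameter, 180 mm tall, origin at its underside. Leave alone.
- beaker: Small glass beaker, 66 mm in diameter, 75 mm tall, origin at its underside. Leave alone.
- stopper_dish: Round steel dish of spare stoppers, 72 mm in diameter, 18 mm tall, origin at its underside. Leave alone.
- marker: White marker pen, 125 x 12 x 12 mm, lying; origin at its underside, x along it. Leave alone.
Things that resemble listed ones, but are neither listed nor needed, are in the scene too. Leave any blue look-alike of the part that bears vial_mid alone.

How it is judged:
On the way, in this order (a step that is already met when the one before it is completed fails the run):
1. the vial stands in the nest, let go, with the carriage still out (horizontal distance between vial_foot and nest below 0.004 m and z of vial_foot in the frame of nest between -0.003 and 0.003 m and angle between vial_mid's own z axis and vertical below 0.1 rad and value of joint carriage below 0.06 m and contact force between the fingers and vial below 0.2 N), for 0.2 s.
2. the carriage is fully home with the vial in its nest and the stopper not yet pressed (horizontal distance between vial_foot and nest below 0.004 m and z of vial_foot in the frame of nest between -0.003 and 0.003 m and angle between vial_mid's own z axis and vertical below 0.1 rad and value of joint carriage above 0.1025 m and value of joint stopper below 0.0035 m), for 0.1 s.
3. the plunger is held down with its stop collar firmly on the barrel (horizontal distance between vial_foot and nest below 0.004 m and z of vial_foot in the frame of nest between -0.003 and 0.003 m and angle between vial_mid's own z axis and vertical below 0.1 rad and contact force between ram and press_head above 2 N and value of joint carriage above 0.1015 m and value of joint stopper above 0.0065 m), for 0.25 s.
At the end, for the whole second after the job is handed in: The vial stands upright (within 0.1 rad) in the nest (within 4 mm of its centre, on its floor within 3 mm), its stopper pushed in at least 6.5 of 8 mm, the carriage home (travel at least 100 mm), the plunger back up (within 2 mm), everything at rest (horizontal distance between vial_foot and nest below 0.004 m and z of vial_foot in the frame of nest between -0.003 and 0.003 m and angle between vial_mid's own z axis and vertical below 0.1 rad and value of joint stopper above 0.0065 m and value of joint ram below 0.002 m and value of joint carriage above 0.1 m and linear speed of vial below 0.02 m/s); the robot touches nothing.
It fails at once if the plunger is pushed with more than 30 N (contact force between any of the fingers, the arm and ram above 30 N).
It fails at once if the vial is tipped over (angle between vial_mid's own z axis and vertical above 0.7 rad).
It fails at once if a bystander is moved more than 20 mm or tipped (distance of any of done_a, done_b, tube_rack, wash_bottle, beaker, stopper_dish, marker from where it was at the start of the episode above 0.02 m or angle between any of done_a, done_b, tube_rack, wash_bottle, beaker, stopper_dish, marker's own z axis and vertical above 0.5 rad).
It also fails if it takes over 56 s, if anything falls off the work surface, if the arm or the gripper's body presses on something with over 40 N, if the wrist force passes 120 N, or if a joint passes its speed limit or range.

## Working session

There is one attempt and no reset: what is moved stays moved. The work goes in short steps, Python scripts to look and compute and a tool call to move; the robot and the scene stay as the last step left them, time stands still between calls to the robot, and variables do not carry over. Pictures are saved under pics/ and viewed, about 8 in all and at most 12, crops included, and the job is handed in when it is done.

Besides the shell and the picture viewer there is one more tool, called after ">>>" by a JSON object that holds its "op" and its "data". play_rows: Moves the arm, as the interface text tells. Its arguments: {"type":"object","properties":{"series":{"type":"array"},"hand":{"type":"number"}},"required":["series"]}

```bash
mkdir -p pics
python3 - <<'E'
from plant import ctrl
import cv2,numpy as np
s=ctrl.state();print(s)
ims=[]
for n in("scene","side","wrist"):
    im=ctrl.capture(n);cv2.imwrite(f"pics/{n}0.png",im[:,:,::-1]);print(n,ctrl.calibration(n))
E
```

```text
{'time': 0.0, 'q': array([ 1.08222312,  0.62934661,  0.03841731,  1.51834812, -0.02703347,
        0.99632609, -0.02004349]), 'joint_velocities': array([-0.00053172, -0.00181267, -0.00057339, -0.00168316, -0.00138394,
       -0.00016917, -0.00215556]), 'joint_efforts': array([-7.61503434e-04, -5.63409376e+01,  1.22559182e+00, -1.93450695e+01,
        1.08840445e-02,  1.03209246e-02, -1.10592171e-05]), 'tool_pos': array([ 0.26648174, -0.59217895,  0.23039469]), 'eef_rot': array([-9.36315549e-04,  9.77744812e-01,  2.09795543e-01, -1.92009146e-04]), 'contact_force': array([ 0.18125317,  0.54870974, -0.13984015]), 'wrist_torque': array([-0.00221953,  0.01226752,  0.00144996]), 'gripper_width': 1.0009147734268686}
scene {'K': array([[439.99020215,   0.        , 279.09827157],
       [  0.        , 439.99020215, 209.44406535],
       [  0.        ,   0.        ,   1.        ]]), 'eye': array([1.45217437, 0.54732161, 0.93132162]), 'orientation': array([0.43028826, 0.22760643, 0.39954136, 0.77679729])}
side {'K': array([[534.15154339,   0.        , 279.59776999],
       [  0.        , 534.15154339, 209.62104851],
       [  0.        ,   0.        ,   1.        ]]), 'eye': array([-0.34042527,  1.13428357,  1.00918755]), 'orientation': array([-0.29055158, -0.15532674,  0.47719379,  0.81470207])}
wrist {'K': array([[318.82981614,   0.        , 279.38763884],
       [  0.        , 318.82981614, 214.8500212 ],
       [  0.        ,   0.        ,   1.        ]]), 'T_tool_cam': array([[ 8.54198644e-05,  9.49367763e-01,  3.14166902e-01,
         8.12962999e-02],
       [ 9.99999836e-01,  9.68083971e-05, -5.64434448e-04,
         1.83755884e-04],
       [-5.66269863e-04,  3.14166899e-01, -9.49367600e-01,
        -1.42658503e-01],
       [ 0.00000000e+00,  0.00000000e+00,  0.00000000e+00,
         1.00000000e+00]])}
```

View pics/scene0.png

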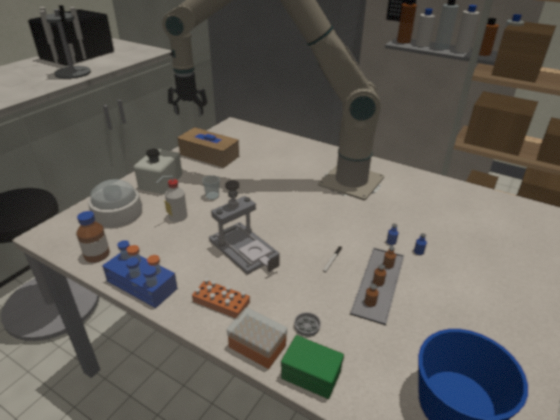

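View pics/side0.png

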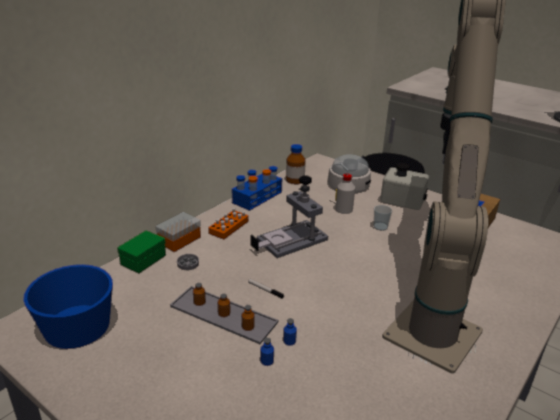

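The scene view shows the three amber vials on the tray at (389,258), (380,275) and (372,296). Two blue look-alikes stand at (393,235) and (421,243), and the press is at about (243,235) with its tab at (270,263). In the side view the vials are at (248,318), (224,306) and (199,295). I'll enlarge these areas next.

```bash
cat > h.py <<'E'
import numpy as np,cv2
from scipy.spatial.transform import Rotation as R
from plant import ctrl
def rot(q): return R.from_quat([q[1],q[2],q[3],q[0]]).as_matrix()
def cam(n,st=None):
    c=ctrl.calibration(n)
    if n=="wrist":
        T=c["T_tool_cam"];Rt=rot(st["eef_rot"])
        return c["K"],Rt@T[:3,3]+st["tool_pos"],Rt@T[:3,:3]
    return c["K"],c["eye"],rot(c["orientation"])
def ray(C,u,v):
    K,e,Rm=C;d=np.array([(u-K[0,2])/K[0,0],-(v-K[1,2])/K[1,1],-1]);d=Rm@d
    return e,d/np.linalg.norm(d)
def onz(C,u,v,z):
    e,d=ray(C,u,v);return e+d*(z-e[2])/d[2]
def tri(obs):
    A=np.zeros((3,3));b=np.zeros(3)
    for C,u,v in obs:
        e,d=ray(C,u,v);P=np.eye(3)-np.outer(d,d);A+=P;b+=P@e
    x=np.linalg.solve(A,b)
    return x,[np.linalg.norm((np.eye(3)-np.outer(ray(*o)[1],ray(*o)[1]))@(x-o[0][1])) for o in obs]
def proj(C,p):
    K,e,Rm=C;q=Rm.T@(np.asarray(p)-e);return K[0,0]*q[0]/-q[2]+K[0,2],K[1,1]*q[1]/q[2]+K[1,2]
def crop(f,x0,y0,w,h,s):
    return cv2.resize(cv2.imread(f)[y0:y0+h,x0:x0+w],None,fx=s,fy=s,interpolation=cv2.INTER_CUBIC)
E
python3 - <<'E'
from h import *
a=crop("pics/scene0.png",340,235,80,60,5);a2=crop("pics/scene0.png",205,175,80,100,3)
b=crop("pics/side0.png",180,275,80,60,5);b2=crop("pics/side0.png",245,170,90,100,3)
o=np.zeros((600,800,3),np.uint8);o[:300,:400]=a;o[:300,400:]=b;o[300:,:240]=a2;o[300:,400:670]=b2
cv2.imwrite("pics/c1.png",o)
S=cam("scene");D=cam("side")
print("vials",[onz(S,u,v,.04).round(3) for u,v in((389,258),(380,275),(372,296))],[onz(D,u,v,.04).round(3) for u,v in((248,318),(224,306),(199,295))])
print("knob",tri([(S,233,187),(D,305,181)]),"tab",tri([(S,270,263),(D,254,242)]))
E
```

```text
vials [array([0.413, 0.308, 0.04 ]), array([0.498, 0.312, 0.04 ]), array([0.589, 0.324, 0.04 ])] [array([0.394, 0.308, 0.04 ]), array([0.478, 0.314, 0.04 ]), array([0.565, 0.325, 0.04 ])]
knob (array([ 0.55975747, -0.16267557,  0.21631028]), [np.float64(0.0028647282962231515), np.float64(0.0028647282962232274)]) tab (array([0.62602339, 0.01476144, 0.03964652]), [np.float64(0.0005546023874906093), np.float64(0.0005546023874905884)])
```

View pics/c1.png

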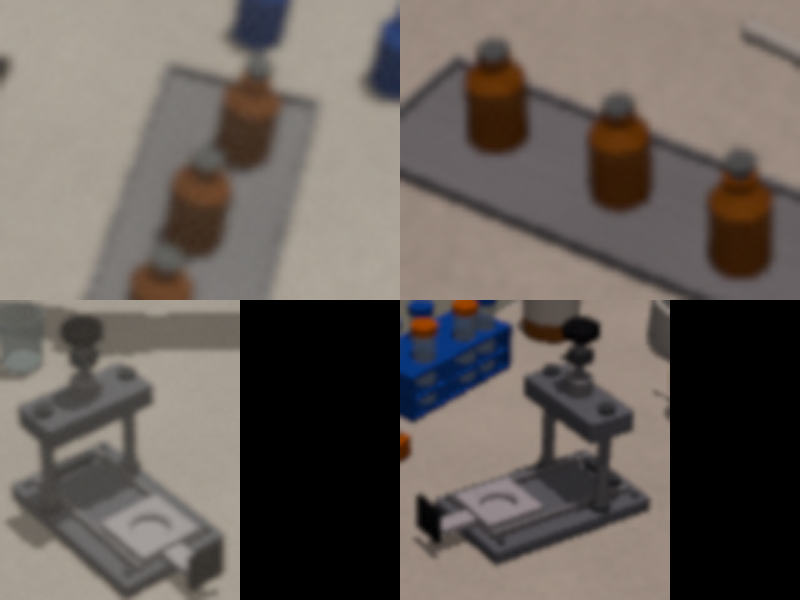

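In the enlarged crop, the vial nearest the robot shows a long neck under its cap in both views. It is at scene (389,258) and side (248,318), roughly (0.40,0.31), and is probably the proud one. The wrist camera will confirm that after it has measured the press on the way.

>>> {"op": "play_rows", "data": {"series": [0.025, 0.035, 0.025, 0.13, 0.05, 0.07, 0.05, 0.26, 0.075, 0.105, 0.075, 0.39, 0.1, 0.14, 0.1, 0.52, 0.125, 0.175, 0.12, 0.65]}}

```text
time: 0.65
tool_pos: [0.3926, -0.4164, 0.3527]
eef_rot: [0.001, 0.858, 0.513, 0.0]
contact_force: [0.4, 0.1, 0.2]
gripper_width: 1.003
```

>>> {"op": "play_rows", "data": {"series": [0.03, 0.035, 0, 0.13, 0.06, 0.07, 0, 0.13, 0.09, 0.11, 0, 0.13, 0.11, 0.15, 0, 0.13, 0.13, 0.19, 0, 0.13]}}

```text
time: 1.15
tool_pos: [0.5223, -0.2259, 0.351]
eef_rot: [-0.0, 0.824, 0.566, -0.0]
contact_force: [0.9, -0.5, 0.3]
gripper_width: 1.003
```

>>> {"op": "play_rows", "data": {"series": [0.01, 0.045, 0, 0, 0.02, 0.09, 0, 0, 0.03, 0.13, 0, 0, 0.04, 0.16, 0, 0, 0.04, 0.16, 0, 0]}}

```text
time: 1.65
tool_pos: [0.5627, -0.0611, 0.3512]
eef_rot: [-0.001, 0.822, 0.57, 0.001]
contact_force: [0.0, 0.2, 1.0]
gripper_width: 1.002
```

```bash
cat > shot.py <<'E'
import sys,pickle
from h import *
n=sys.argv[1];s=ctrl.state();im=ctrl.capture("wrist")
cv2.imwrite(f"pics/{n}.png",im[:,:,::-1]);pickle.dump(cam("wrist",s),open(n+".pkl","wb"))
print(round(s["time"],2),s["tool_pos"].round(4),s["eef_rot"].round(4),s["q"].round(2),s["contact_force"].round(2))
E
python3 shot.py w1
```

```text
1.65 [ 0.5627 -0.0611  0.3512] [-0.0014  0.822   0.5695  0.0014] [ 0.25  0.4  -0.29  1.58  0.12  1.17 -0.41] [0.02 0.17 0.97]
```

View pics/w1.png

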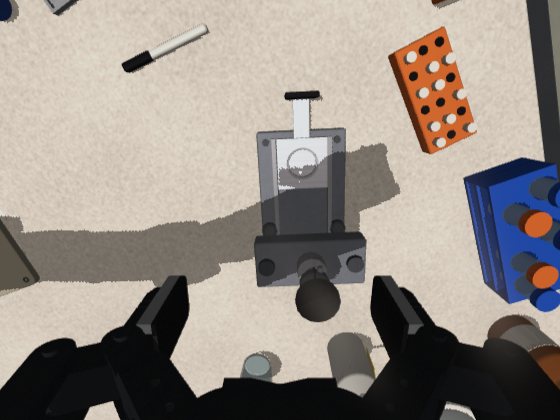

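The wrist view shows the whole press: nest circle at about (302,163), tab at (302,95) and knob at about (318,299). The head's corners are at (256,240), (366,240), (257,286) and (365,281).

Run:
```python
from h import *;import pickle
W=pickle.load(open("w1.pkl","rb"))
n=onz(W,302,163,.036);k=onz(W,318,299,.23);t=onz(W,302,93,.064)
print("nest",n,"knob",k,"tab",t)
for a,b in((n,k),(t,k),(t,n)): d=b-a;print(np.degrees(np.arctan2(d[1],d[0])),np.hypot(*d[:2]))
a,b=onz(W,256,237,.146),onz(W,366,235,.146);d=b-a;print("head",np.degrees(np.arctan2(d[1],d[0])),np.hypot(*d[:2]))
a,b=onz(W,258,130,.02),onz(W,346,128,.02);d=b-a;print("base",np.degrees(np.arctan2(d[1],d[0])),np.hypot(*d[:2]),(a+b)/2)
```

```text
nest [ 0.59671335 -0.064446    0.036     ] knob [ 0.5659318  -0.15899186  0.23      ] tab [0.62556189 0.02365778 0.064     ]
-108.03383494923453 0.09943050291566818
-108.08043765286538 0.192137037140709
-108.1304203964515 0.09270660239093899
head -19.439607070414294 0.1291545352163032
base -19.300909322967893 0.1265303806261522 [ 0.61298728 -0.02104892  0.02      ]
```

>>> {"op": "play_rows", "data": {"series": [-0.01, 0.045, 0, -0.14, -0.02, 0.09, 0, -0.28, -0.03, 0.135, 0, -0.42, -0.04, 0.18, 0, -0.56, -0.05, 0.225, 0, -0.7]}}

```text
time: 2.2
tool_pos: [0.5115, 0.1567, 0.3513]
eef_rot: [0.001, 0.97, 0.245, -0.0]
contact_force: [1.1, 0.1, -0.3]
gripper_width: 1.006
```

>>> {"op": "play_rows", "data": {"series": [-0.01, 0.04, -0.02, -0.14, -0.02, 0.08, -0.04, -0.28, -0.03, 0.12, -0.06, -0.42, -0.04, 0.145, -0.08, -0.5, -0.04, 0.145, -0.08, -0.5]}}

```text
time: 2.7
tool_pos: [0.4684, 0.3045, 0.2684]
eef_rot: [0.001, 1.0, 0.004, -0.003]
contact_force: [-1.3, -0.5, 0.4]
gripper_width: 0.997
```

```bash
python3 shot.py w2
```

```text
2.7 [0.4684 0.3045 0.2684] [ 8.0e-04  1.0e+00  3.7e-03 -2.8e-03] [-0.55  0.46 -0.12  1.72  0.06  0.97 -2.25] [-1.26 -0.5   0.38]
```

View pics/w2.png

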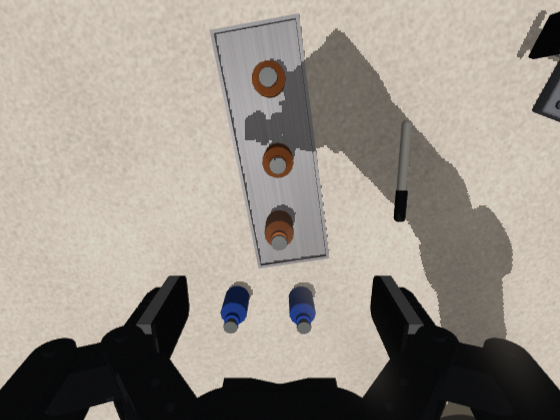

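The wrist view shows stopper tops at (268,76), (278,166) and (279,242), with the blue look-alikes at (234,310) and (302,310). I'll take a second, lower view to triangulate and confirm which stopper is proud.

>>> {"op": "play_rows", "data": {"series": [-0.01, 0, -0.04, 0, -0.02, -0.01, -0.08, 0, -0.02, -0.02, -0.1, 0, -0.02, -0.02, -0.1, 0]}}

```text
time: 3.15
tool_pos: [0.4516, 0.277, 0.1694]
eef_rot: [0.003, 1.0, -0.001, -0.002]
contact_force: [-0.7, -0.4, 0.4]
gripper_width: 1.001
```

```bash
python3 shot.py w3
python3 - <<'E'
from h import *;import pickle
W=pickle.load(open("w2.pkl","rb"));V=pickle.load(open("w3.pkl","rb"))
for p in((268,76),(278,166),(279,242)):
    q=onz(W,*p,.07);print(q,proj(V,q),proj(V,q-[0,0,.07]))
im=cv2.imread("pics/w3.png");cv2.imwrite("pics/w3c.png",cv2.resize(im[20:400,180:420],None,fx=1.55,fy=1.55,interpolation=cv2.INTER_CUBIC))
E
```

```text
3.15 [0.4516 0.277  0.1694] [ 2.8e-03  1.0e+00 -6.0e-04 -1.9e-03] [-0.54  0.54 -0.1   1.91  0.09  0.7  -2.26] [-0.69 -0.41  0.43]
[0.57976459 0.31617576 0.07      ] (np.float64(219.96511999046095), np.float64(35.57991006537671)) (np.float64(233.55544369853322), np.float64(52.72258608630861))
[0.4910646 0.305806  0.07     ] (np.float64(240.64533098752884), np.float64(166.94910968580814)) (np.float64(248.5511313730133), np.float64(154.30130947181337))
[0.40256756 0.30410678 0.07      ] (np.float64(246.79304223155884), np.float64(270.7630564945766)) (np.float64(252.82880604002867), np.float64(238.72599345961336))
```

View pics/w3c.png

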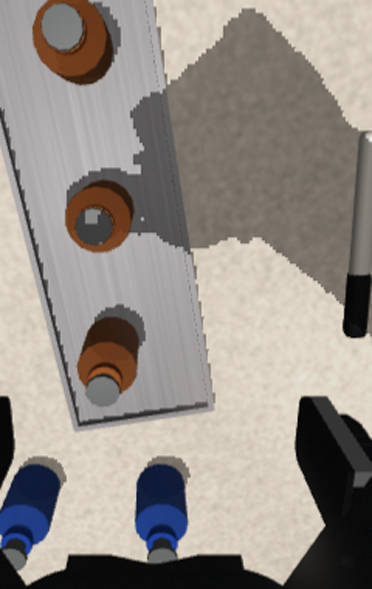

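The stopper tops in the full image are near (246,271.6), middle (240.6,166) and far (220.6,37.4). Only the near vial shows a grey plug between its lip and flange. I'll triangulate the heights to check that.

Run:
```python
from h import *;import pickle
W=pickle.load(open("w2.pkl","rb"));V=pickle.load(open("w3.pkl","rb"));S=cam("scene");D=cam("side")
for a,b in(((268,76),(220.6,37.4)),((278,166),(240.6,165.8)),((279.5,242),(245.8,271.6))):
    print(tri([(W,*a),(V,*b)]), "z.075:",onz(W,*a,.075)[:2],onz(V,*b,.075)[:2])
# near vial in scene/side: stopper tops from crop c1
print("4view",tri([(W,279.5,242),(V,245.8,271.6),(S,340+257/5,235+59/5),(D,180+340/5,275+155/5)]))
print("mid",tri([(W,278,166),(V,240.6,165.8),(S,340+208/5,235+154/5),(D,180+218/5,275+100/5)]))
# brown-mask base check: foot of near vial ellipse
im=cv2.cvtColor(cv2.imread("pics/w3.png"),cv2.COLOR_BGR2HSV)
m=cv2.inRange(im,(3,110,30),(22,255,255))[225:300,215:285]
ys,xs=np.nonzero(m);print(xs.min()+215,xs.max()+215,ys.min()+225,ys.max()+225)
print("axis guess foot proj",proj(V,[.4026,.3045,.004]))
i=cv2.imread("pics/w3.png")[215:295,205:290];cv2.imwrite("pics/v.png",cv2.resize(i,None,fx=7,fy=7,interpolation=cv2.INTER_CUBIC))
```

```text
(array([0.58002965, 0.3165577 , 0.06407026]), [np.float64(0.0003106071790018421), np.float64(0.00031060717900180195)]) z.075: [0.57933603 0.31601709] [0.57774251 0.31502551]
(array([0.49154684, 0.30579522, 0.07025242]), [np.float64(0.0004317315454931753), np.float64(0.000431731545493173)]) z.075: [0.49193816 0.30579956] [0.49280093 0.30522386]
(array([0.40715891, 0.30370751, 0.08018811]), [np.float64(0.00019345815573279987), np.float64(0.00019345815573271067)]) z.075: [0.40474411 0.30355353] [0.40449894 0.30441227]
4view (array([0.40190694, 0.30391451, 0.07359206]), [np.float64(0.002074816426548206), np.float64(0.0017648838156445745), np.float64(0.0025886063932916803), np.float64(0.003161693397484087)])
mid (array([0.48949231, 0.30638543, 0.06703114]), [np.float64(0.0011866908681240978), np.float64(0.0019206523414471179), np.float64(0.003269108943658691), np.float64(0.0030932000210970034)])
230 268 225 272
axis guess foot proj (np.float64(252.1714497449633), np.float64(240.18551863361787))
```

View pics/v.png

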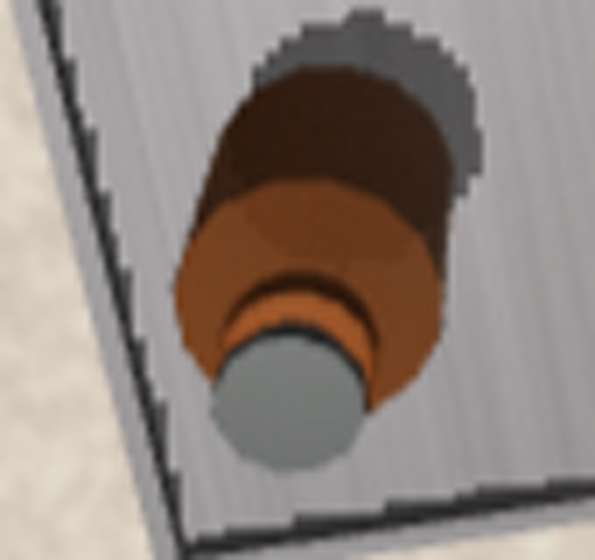

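It is confirmed: the near vial is the one, with the plug visible under the flange and the highest top (about 75 to 80 mm, against 64 to 70 mm for the others). It stands at about (0.404,0.304). I'll move above it.

>>> {"op": "play_rows", "data": {"series": [-0.025, 0.015, -0.02, 0, -0.048, 0.025, -0.05, 0, -0.048, 0.025, -0.06, 0, -0.048, 0.025, -0.06, 0, -0.048, 0.025, -0.06, 0], "hand": 1}}

```text
time: 3.7
tool_pos: [0.4062, 0.3074, 0.1127]
eef_rot: [-0.001, 1.0, 0.001, 0.002]
contact_force: [0.2, -0.6, 0.2]
gripper_width: 0.998
```

```bash
python3 shot.py w4
python3 - <<'E'
from h import *;import pickle
V=pickle.load(open("w4.pkl","rb"));s=ctrl.state()
i=cv2.imread("pics/w4.png");cv2.imwrite("pics/w4c.png",cv2.resize(i[150:420,140:420],None,fx=2.1,fy=2.1))
print(proj(V,[.404,.304,.075]),proj(V,[.404,.304,.047]))
E
```

```text
3.7 [0.4062 0.3074 0.1127] [-8.0e-04  1.0e+00  7.0e-04  1.6e-03] [-0.65  0.61 -0.09  2.02  0.1   0.52 -2.37] [ 0.17 -0.65  0.16]
(np.float64(284.90305379789646), np.float64(251.67540632563242)) (np.float64(284.2997629286292), np.float64(234.92013072657855))
```

View pics/w4c.png

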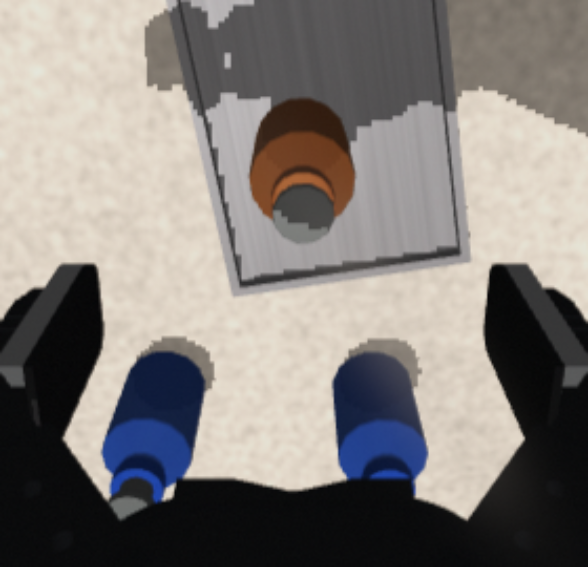

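The near vial's stopper is at (284.3,251.4), which matches the prediction (284.9,251.7) for (0.404,0.304). Next I'll check that the fingers and gripper body clear the blue vials.

Run:
```python
from h import *;import pickle
W=pickle.load(open("w2.pkl","rb"));V=pickle.load(open("w4.pkl","rb"));U=pickle.load(open("w3.pkl","rb"))
f=lambda x,y:(140+x/2.1,150+y/2.1)
for p in((165,378),(376,378)):print("foot",onz(V,*f(*p),0))
print(tri([(W,231,325),(U,180+14/1.55,20+556/1.55)]),tri([(W,304,327),(U,180+162/1.55,20+555/1.55)]))
print("vial refined",onz(V,284.3,251.4,.075))
s=ctrl.state();print(s["tool_pos"])
```

```text
foot [0.28740783 0.36552907 0.        ]
foot [0.28765645 0.26939624 0.        ]
(array([0.28650403, 0.36413552, 0.06975198]), [np.float64(0.0005795378148530007), np.float64(0.0005795378148529865)]) (array([0.28073171, 0.27113003, 0.06469159]), [np.float64(0.00039110557192864994), np.float64(0.0003911055719286158)])
vial refined [0.4041857 0.3043748 0.075    ]
[0.4062581  0.30738031 0.11283825]
```

>>> {"op": "play_rows", "data": {"series": [-0.002, -0.003, -0.03, 0, -0.002, -0.003, -0.06, 0, -0.002, -0.003, -0.085, 0, -0.002, -0.003, -0.096, 0, -0.002, -0.003, -0.096, 0]}}

```text
time: 4.25
tool_pos: [0.4023, 0.3037, 0.0149]
eef_rot: [0.0, 1.0, 0.001, -0.0]
contact_force: [0.4, -1.0, 0.0]
gripper_width: 0.999
```

>>> {"op": "play_rows", "data": {"series": [0, 0, 0, 0, 0, 0, 0, 0, 0, 0, 0, 0, 0, 0, 0, 0, 0, 0, 0, 0], "hand": 0.3}}

```text
time: 4.75
tool_pos: [0.4024, 0.3046, 0.0165]
eef_rot: [-0.001, 1.0, 0.001, 0.001]
contact_force: [-0.7, -0.1, 8.2]
gripper_width: 0.403
```

>>> {"op": "play_rows", "data": {"series": [0, 0, 0, 0, 0, 0, 0, 0, 0, 0, 0, 0], "hand": 0.3}}

```text
time: 5.05
tool_pos: [0.4024, 0.3046, 0.0166]
eef_rot: [-0.001, 1.0, 0.001, 0.001]
contact_force: [-0.5, -0.2, 7.3]
gripper_width: 0.402
```

>>> {"op": "play_rows", "data": {"series": [0, 0, 0.03, 0, 0, 0, 0.07, 0, 0.01, -0.025, 0.11, 0.1, 0.03, -0.065, 0.14, 0.22, 0.05, -0.11, 0.16, 0.35]}}

```text
time: 5.55
tool_pos: [0.4502, 0.2003, 0.1754]
eef_rot: [-0.0, 0.984, 0.18, 0.002]
contact_force: [1.5, 0.6, -1.2]
gripper_width: 0.401
```

>>> {"op": "play_rows", "data": {"series": [0.022, -0.034, 0.01, 0.13, 0.044, -0.068, 0.02, 0.26, 0.066, -0.102, 0.025, 0.39, 0.088, -0.136, 0.025, 0.52, 0.11, -0.17, 0.025, 0.65]}}

```text
time: 6.05
tool_pos: [0.5598, 0.0281, 0.1984]
eef_rot: [0.0, 0.876, 0.483, 0.0]
contact_force: [0.3, 0.4, -1.5]
gripper_width: 0.402
```

>>> {"op": "play_rows", "data": {"series": [0.018, -0.03, 0, 0.12, 0.035, -0.06, 0, 0.24, 0.035, -0.06, 0, 0.24, 0.035, -0.06, 0, 0.24]}}

```text
time: 6.45
tool_pos: [0.5938, -0.0311, 0.1974]
eef_rot: [-0.0, 0.814, 0.581, -0.0]
contact_force: [0.1, -0.3, -0.8]
gripper_width: 0.401
```

```bash
python3 shot.py w5
python3 - <<'E'
from h import *;import pickle
V=pickle.load(open("w5.pkl","rb"))
print(proj(V,[.597,-.0645,.036]),proj(V,[.566,-.159,.232]))
E
```

```text
6.45 [ 0.5938 -0.0311  0.1974] [-3.000e-04  8.139e-01  5.810e-01 -2.000e-04] [ 0.32  0.63 -0.51  1.7   0.37  0.91 -0.67] [ 0.12 -0.28 -0.77]
(np.float64(292.50134687250954), np.float64(224.91351687331823)) (np.float64(307.1234838036009), np.float64(528.5309118285909))
```

View pics/w5.png

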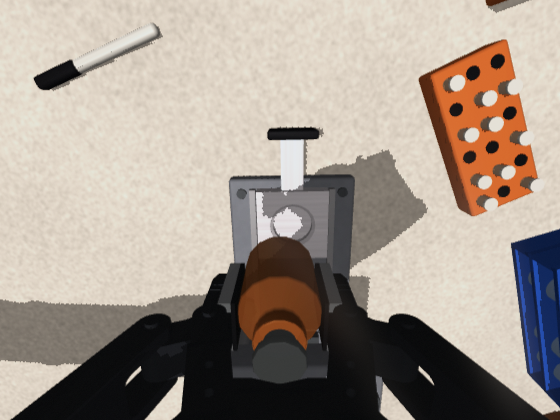

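The nest shows at about (292,224), against a prediction of (292.5,224.9), and the held stopper is at about (280,363). I'll work out where the vial sits in the hand.

Run:
```python
from h import *;import pickle
V=pickle.load(open("w5.pkl","rb"));s=ctrl.state();t=np.array([.5938,-.0311,.1974])
zt=t[2]+.075-.0165
yaw=2*np.arctan2(.581,.8139);X=np.array([np.cos(yaw),np.sin(yaw),0]);Y=np.array([np.sin(yaw),-np.cos(yaw),0]);print("yaw",yaw)
for p in((280,362),(280,364)):
    q=onz(V,*p,zt)-t;print("top off toolx,y",q@X,q@Y)
# predicted foot ellipse upper extreme for offsets
zf=t[2]+.004-.0165
for ox in(0,.002,.004):
    c=t+X*ox;c[2]=zf
    print(ox,[np.round(proj(V,c+.018*(np.cos(a)*X+np.sin(a)*Y)),1) for a in(0,np.pi/2,-np.pi/2)],np.round(proj(V,[*(t+X*ox)[:2],zt]),1))
for w in (.0,.002): print("nest",onz(V,292,224,.036))
im=cv2.imread("pics/w5.png")
o=np.hstack([cv2.resize(im[195:285,235:345],None,fx=3.6,fy=3.6,interpolation=cv2.INTER_CUBIC),cv2.resize(im[315:405,225:335],None,fx=3.6,fy=3.6,interpolation=cv2.INTER_CUBIC)]);cv2.imwrite("pics/w5c.png",o)
```

```text
yaw 1.23991773208105
top off toolx,y 0.0022211537961698362 0.0007407766678405014
top off toolx,y 0.0014018861778097363 0.0007413512531634734
0 [array([278.4, 235.9]), array([311.6, 266.7]), array([245.2, 266.7])] [277.8 367.4]
0.002 [array([278.3, 232.3]), array([311.7, 263.4]), array([245. , 263.4])] [277.7 362.5]
0.004 [array([278.3, 228.7]), array([311.8, 260. ]), array([244.9, 260. ])] [277.7 357.6]
nest [ 0.59682735 -0.06339739  0.036     ]
nest [ 0.59682735 -0.06339739  0.036     ]
```

View pics/w5c.png

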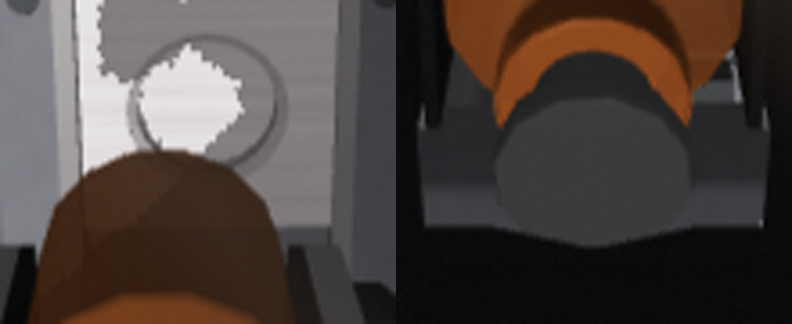

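>>> {"op": "play_rows", "data": {"series": [0.001, -0.02, -0.03, 0, 0.002, -0.034, -0.07, 0, 0.002, -0.034, -0.11, 0, 0.002, -0.034, -0.135, 0, 0.002, -0.034, -0.135, 0]}}

```text
time: 7.0
tool_pos: [0.5928, -0.0623, 0.0597]
eef_rot: [-0.002, 0.812, 0.583, -0.003]
contact_force: [-0.1, 0.6, 0.5]
gripper_width: 0.404
```

>>> {"op": "play_rows", "data": {"series": [0, 0, 0, 0, 0, 0, 0, 0]}}

```text
time: 7.2
tool_pos: [0.5975, -0.0629, 0.0646]
eef_rot: [0.001, 0.813, 0.583, 0.001]
contact_force: [0.0, -1.3, -0.9]
gripper_width: 0.404
```

The reading moved between the two calls, so I'll settle and read again, with a wrist picture at the same time.

>>> {"op": "play_rows", "data": {"series": [0, 0, 0, 0, 0, 0, 0, 0, 0, 0, 0, 0]}}

```text
time: 7.5
tool_pos: [0.5966, -0.0642, 0.0634]
eef_rot: [0.0, 0.813, 0.582, 0.0]
contact_force: [-0.5, 0.3, -1.1]
gripper_width: 0.399
```

```bash
python3 shot.py w6;python3 - <<'E'
from h import *
im=cv2.imread("pics/w6.png");cv2.imwrite("pics/w6c.png",cv2.resize(im[150:420,170:390],None,fx=2.2,fy=2.2,interpolation=cv2.INTER_CUBIC))
for i in range(3):
    ctrl.capture("side");s=ctrl.state();print(s["tool_pos"].round(4),s["contact_force"].round(2))
E
```

```text
7.5 [ 0.5966 -0.0642  0.0634] [5.000e-04 8.130e-01 5.822e-01 5.000e-04] [ 0.31  0.81 -0.41  1.78  0.5   0.65 -0.71] [-0.46  0.29 -1.14]
[ 0.5963 -0.0642  0.063 ] [-0.51 -0.51 -0.78]
[ 0.5962 -0.0641  0.0629] [ 0.13  0.21 -0.19]
[ 0.5962 -0.0641  0.0627] [ 0.46  0.22 -0.46]
```

View pics/w6c.png

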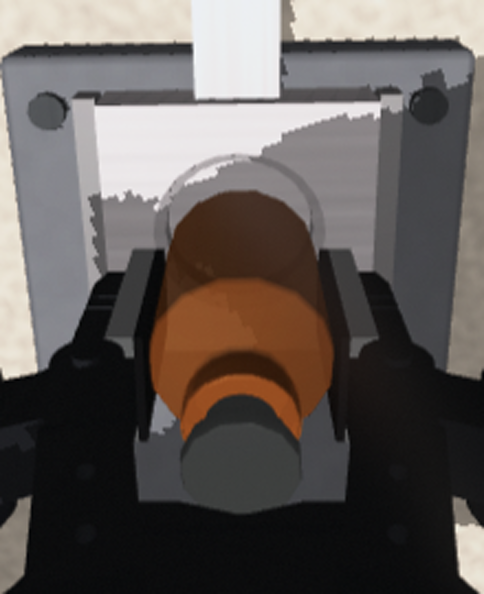

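Laterally the vial is centred over the nest (columns about 241 against 240 in the crop). I'll compute the fore-aft error from the foot edge (crop row 190) and the ring's top (crop row 153).

Run:
```python
from h import *;import pickle
V=pickle.load(open("w6.pkl","rb"));t=np.array([.5966,-.0642,.0634]);a=1.24;X=np.array([np.cos(a),np.sin(a),0]);Y=np.array([np.sin(a),-np.cos(a),0])
f=lambda x,y:(170+x/2.2,150+y/2.2)
ring=onz(V,*f(240,153),.036);n=ring-.023*X;print("nest",n,"rel",(n-t)@X,(n-t)@Y)
l,r=onz(V,*f(155,228),.036),onz(V,*f(325,228),.036);print("ring w",np.linalg.norm(l-r),((l+r)/2-t)@X,((l+r)/2-t)@Y)
foot=onz(V,*f(243,190),t[2]-.0125)-.018*X;print("foot rel",(foot-t)@X,(foot-t)@Y)
top=onz(V,*f(240,465),t[2]+.058)
print("top rel",(top-t)@X,(top-t)@Y)
p=onz(V,*f(193,95),.036);print((p-t)@X)
```

```text
nest [ 0.59656412 -0.06538702  0.036     ] rel -0.0011343224828388103 0.0003516071032295239
ring w 0.04525782225251059 0.0007284359675926128 0.000415277688260038
foot rel -0.0002907884784409568 0.0010601052874761193
top rel 0.0019938718582047203 0.00030165861959273476
0.03717851067495436
```

The vial is within about 1 mm of the nest centre, so I'll lower it straight down.

>>> {"op": "play_rows", "data": {"series": [0, 0, -0.007, 0, 0, 0, -0.013, 0, 0, 0, -0.017, 0, 0, 0, -0.017, 0, 0, 0, -0.017, 0]}}

```text
time: 8.2
tool_pos: [0.596, -0.0639, 0.0453]
eef_rot: [-0.0, 0.813, 0.582, -0.0]
contact_force: [-0.1, 0.2, -0.7]
gripper_width: 0.409
```

>>> {"op": "play_rows", "data": {"series": [0, 0, -0.003, 0, 0, 0, -0.006, 0, 0, 0, -0.007, 0, 0, 0, -0.007, 0, 0, 0, -0.007, 0]}}

```text
time: 8.7
tool_pos: [0.5962, -0.064, 0.0386]
eef_rot: [0.0, 0.813, 0.582, 0.0]
contact_force: [-0.8, -0.3, -0.4]
gripper_width: 0.4
```

>>> {"op": "play_rows", "data": {"series": [0, 0, -0.001, 0, 0, 0, -0.001, 0, 0, 0, -0.001, 0]}}

```text
time: 9.0
tool_pos: [0.5962, -0.0641, 0.0386]
eef_rot: [0.0, 0.813, 0.582, -0.0]
contact_force: [-2.9, -0.3, 8.2]
gripper_width: 0.401
```

>>> {"op": "play_rows", "data": {"series": [0, 0, -0.001, 0, 0, 0, -0.001, 0, 0, 0, -0.001, 0]}}

```text
time: 9.3
tool_pos: [0.5962, -0.0639, 0.0385]
eef_rot: [0.0, 0.813, 0.582, 0.0]
contact_force: [-3.8, 0.0, 14.9]
gripper_width: 0.401
```

It touched at z 0.0386, which is exactly the expected nest-floor height. I'll relieve the force and let go.

>>> {"op": "play_rows", "data": {"series": [0, 0, 0.002, 0, 0, 0, 0.002, 0]}}

```text
time: 9.5
tool_pos: [0.5965, -0.0641, 0.0389]
eef_rot: [0.0, 0.813, 0.582, 0.0]
contact_force: [0.5, 0.7, -1.3]
gripper_width: 0.401
```

>>> {"op": "play_rows", "data": {"series": [0, 0, 0, 0, 0, 0, 0, 0, 0, 0, 0, 0, 0, 0, 0, 0, 0, 0, 0, 0], "hand": 0.85}}

```text
time: 10.0
tool_pos: [0.5961, -0.0641, 0.0385]
eef_rot: [-0.0, 0.813, 0.582, -0.0]
contact_force: [0.3, -0.6, 0.6]
gripper_width: 0.847
```

>>> {"op": "play_rows", "data": {"series": [0, 0, 0.02, 0, 0, 0, 0.05, 0, 0, 0, 0.09, 0, 0, 0, 0.11, 0, 0, 0, 0.11, 0]}}

```text
time: 10.5
tool_pos: [0.5985, -0.0639, 0.152]
eef_rot: [0.002, 0.813, 0.582, 0.003]
contact_force: [1.1, -0.3, -0.8]
gripper_width: 0.854
```

```bash
python3 shot.py w7
python3 - <<'E'
from h import *
cv2.imwrite("pics/side1.png",ctrl.capture("side")[:,:,::-1])
a=cv2.imread("pics/w7.png")[60:420,130:430];b=crop("pics/side1.png",240,170,90,100,3.6)
cv2.imwrite("pics/w7c.png",np.hstack([cv2.resize(a,(450,540)),cv2.resize(b,(324,360)) if 0 else cv2.copyMakeBorder(cv2.resize(b,(324,360)),0,180,0,0,0)]))
E
```

```text
10.5 [ 0.5985 -0.0639  0.152 ] [0.002  0.813  0.5822 0.0026] [ 0.36  0.69 -0.48  1.73  0.42  0.82 -0.65] [ 1.1  -0.28 -0.76]
```

View pics/w7c.png

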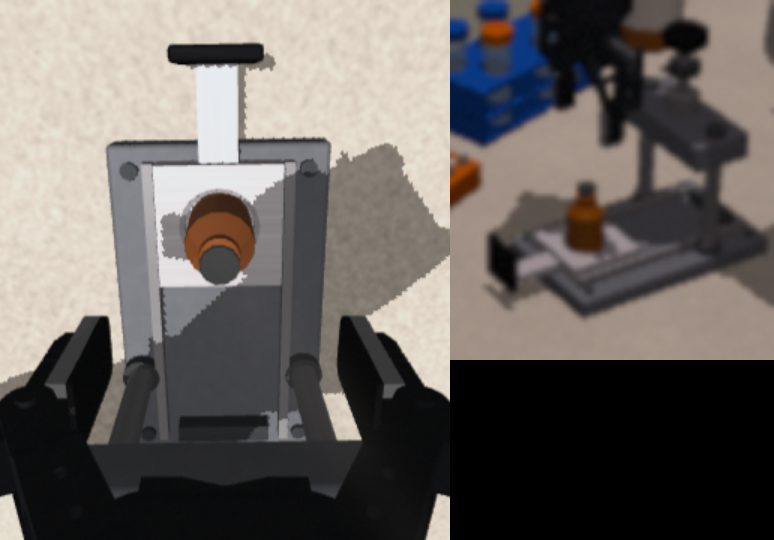

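The vial stands in the nest, let go, with the carriage still out; the tab is at (215,53) in the left half of the crop. That uses up the viewings. I'll shut the fingers, go out beyond the tab and lower there.

>>> {"op": "play_rows", "data": {"series": [0.012, 0.035, 0, 0, 0.025, 0.075, 0, 0, 0.041, 0.1195, 0, 0, 0.041, 0.1195, 0, 0, 0.041, 0.1195, 0, 0], "hand": 0}}

```text
time: 11.1
tool_pos: [0.6361, 0.0572, 0.1468]
eef_rot: [-0.001, 0.812, 0.584, -0.001]
contact_force: [-0.6, -1.0, 0.3]
gripper_width: 0.01
```

>>> {"op": "play_rows", "data": {"series": [0, 0, -0.03, 0, 0, 0, -0.07, 0, 0, 0, -0.1, 0, 0, 0, -0.112, 0, 0, 0, -0.112, 0]}}

```text
time: 11.6
tool_pos: [0.6352, 0.0536, 0.0343]
eef_rot: [-0.001, 0.813, 0.582, -0.002]
contact_force: [-0.4, 0.4, -0.2]
gripper_width: -0.003
```

>>> {"op": "play_rows", "data": {"series": [0, 0, 0, 0, 0, 0, 0, 0, 0, 0, 0, 0]}}

```text
time: 11.9
tool_pos: [0.6382, 0.0555, 0.0382]
eef_rot: [0.001, 0.813, 0.582, 0.001]
contact_force: [0.4, 0.5, 0.4]
gripper_width: -0.0
```

Run:
```python
from h import *;import pickle
# nest rechecked from w7 vial stopper/foot pixels, and knob by scene/side/w1
V=pickle.load(open("w7.pkl","rb"));W=pickle.load(open("w1.pkl","rb"));S=cam("scene");D=cam("side")
f=lambda x,y:(130+x/1.5,60+y/1.5)
print("vial top",onz(V,*f(219,264),.097),"tab top c",onz(V,*f(215.5,52),.064), onz(V,*f(169,53),.064),onz(V,*f(263,52),.064))
print("knob",onz(W,318,299,.232),onz(S,205+82/3,175+32/3,.228),onz(D,245+180/3,170+30/3,.228))
# knob blob in w1
g=cv2.cvtColor(cv2.imread("pics/w1.png"),cv2.COLOR_BGR2GRAY)[270:330,285:355]
m=(g<48).astype(np.uint8);n,l,st,c=cv2.connectedComponentsWithStats(m);i=1+np.argmax(st[1:,4]);print(st[i],c[i]+[285,270])
s=ctrl.state();print(s["time"],s["tool_pos"],s["contact_force"],s["gripper_width"])
```

```text
vial top [ 0.59747147 -0.06282602  0.097     ] tab top c [0.62506989 0.02261793 0.064     ] [0.60503628 0.0289773  0.064     ] [0.64540695 0.01570847 0.064     ]
knob [ 0.56612514 -0.15768211  0.232     ] [ 0.57264945 -0.15333755  0.228     ] [ 0.55285237 -0.15477577  0.228     ]
[  11    0   44   52 1122] [313.28074866 293.52406417]
11.9 [0.63824916 0.05548862 0.03824245] [0.3698551  0.50202041 0.44291157] -0.00041516228540843723
```

>>> {"op": "play_rows", "data": {"series": [-0.0026, -0.0076, 0, 0, -0.0052, -0.0151, 0, 0, -0.0078, -0.0227, 0, 0, -0.0104, -0.0303, 0, 0, -0.013, -0.0378, 0, 0]}}

```text
time: 12.4
tool_pos: [0.6246, 0.0173, 0.037]
eef_rot: [0.0, 0.813, 0.582, 0.001]
contact_force: [2.1, 1.3, 1.3]
gripper_width: -0.003
```

>>> {"op": "play_rows", "data": {"series": [-0.0026, -0.0076, 0, 0, -0.0052, -0.0151, 0, 0, -0.0078, -0.0227, 0, 0, -0.0104, -0.0303, 0, 0, -0.013, -0.0378, 0, 0]}}

```text
time: 12.9
tool_pos: [0.611, -0.0208, 0.0365]
eef_rot: [-0.0, 0.813, 0.582, 0.0]
contact_force: [2.5, 0.5, 0.2]
gripper_width: -0.001
```

>>> {"op": "play_rows", "data": {"series": [-0.002, -0.0057, 0, 0, -0.0039, -0.0113, 0, 0, -0.0055, -0.0161, 0, 0, -0.0065, -0.0189, 0, 0, -0.0072, -0.0208, 0, 0]}}

```text
time: 13.4
tool_pos: [0.6037, -0.0412, 0.0365]
eef_rot: [-0.0, 0.813, 0.582, -0.0]
contact_force: [1.6, 1.3, -0.4]
gripper_width: -0.001
```

>>> {"op": "play_rows", "data": {"series": [-0.001, -0.0028, 0, 0, -0.002, -0.0057, 0, 0, -0.0029, -0.0085, 0, 0, -0.0039, -0.0113, 0, 0, -0.0039, -0.0113, 0, 0]}}

```text
time: 13.9
tool_pos: [0.5995, -0.0532, 0.0365]
eef_rot: [0.0, 0.813, 0.582, -0.001]
contact_force: [0.5, -0.4, 0.8]
gripper_width: -0.001
```

>>> {"op": "play_rows", "data": {"series": [-0.0007, -0.0019, 0, 0, -0.0013, -0.0038, 0, 0, -0.0013, -0.0038, 0, 0, -0.0013, -0.0038, 0, 0]}}

```text
time: 14.3
tool_pos: [0.5983, -0.0564, 0.0365]
eef_rot: [-0.0, 0.813, 0.582, -0.001]
contact_force: [0.7, 0.0, -0.2]
gripper_width: 0.003
```

>>> {"op": "play_rows", "data": {"series": [-0.0007, -0.0019, 0, 0, -0.0007, -0.0019, 0, 0, -0.0007, -0.0019, 0, 0]}}

```text
time: 14.6
tool_pos: [0.5978, -0.0581, 0.0366]
eef_rot: [-0.0, 0.813, 0.582, -0.0]
contact_force: [0.1, -0.0, 0.3]
gripper_width: -0.0
```

>>> {"op": "play_rows", "data": {"series": [-0.0007, -0.0019, 0, 0, -0.0007, -0.0019, 0, 0, -0.0007, -0.0019, 0, 0]}}

```text
time: 14.9
tool_pos: [0.5972, -0.0601, 0.0366]
eef_rot: [-0.0, 0.813, 0.582, -0.0]
contact_force: [0.3, -0.1, -0.4]
gripper_width: 0.001
```

>>> {"op": "play_rows", "data": {"series": [-0.0007, -0.0019, 0, 0, -0.0007, -0.0019, 0, 0, -0.0007, -0.0019, 0, 0]}}

```text
time: 15.2
tool_pos: [0.5965, -0.062, 0.0366]
eef_rot: [0.0, 0.813, 0.582, -0.0]
contact_force: [0.1, -0.1, -0.9]
gripper_width: -0.0
```

Force stays near zero, so the carriage may have coasted ahead of the fingers. I'll locate the vial numerically in the fixed views.

```bash
cat > amb.py <<'E'
from h import *
def amber(im,C,p,r=22):
    u,v=map(int,proj(C,p));u0,v0=max(u-r,0),max(v-r,0)
    h=cv2.cvtColor(im[v0:v+r,u0:u+r],cv2.COLOR_BGR2HSV);m=cv2.inRange(h,(3,110,30),(22,255,255))
    n,l,st,c=cv2.connectedComponentsWithStats(m)
    return [(tuple(c[i]+[u0,v0]),st[i,4]) for i in range(1,n) if st[i,4]>15]
if __name__=="__main__":
    S=cam("scene");D=cam("side");P=np.array([.564,-.159,.05])
    ims=[ctrl.capture(n)[:,:,::-1].copy() for n in("scene","side")]
    for im,C,n in zip(ims,(S,D),("scene","side")):
        cv2.imwrite(f"pics/{n}_p.png",im);print(n,proj(C,P),amber(im,C,P))
    W=cv2.imread("pics/side1.png");print("before",amber(W,D,[.5965,-.0645,.05]),proj(D,[.5965,-.0645,.05]))
    print(ctrl.state()["contact_force"])
E
python3 amb.py
```

```text
scene (np.float64(235.35599154180022), np.float64(230.46007849084936)) [((np.float64(234.83333333333334), np.float64(226.38333333333333)), np.int32(60))]
side (np.float64(300.6473371240927), np.float64(224.78111226040204)) [((np.float64(302.3253968253968), np.float64(223.46031746031747)), np.int32(126))]
before [((np.float64(277.14925373134326), np.float64(231.56716417910448)), np.int32(134))] (np.float64(276.1790441988397), np.float64(232.59682932914507))
[-0.3021632   0.4329012  -0.80565635]
```

The vial has moved about 103 mm, so it is near home. I'll keep nudging until the back stop answers.

>>> {"op": "play_rows", "data": {"series": [-0.0007, -0.0019, 0, 0, -0.0013, -0.0038, 0, 0, -0.0013, -0.0038, 0, 0]}}

```text
time: 15.6
tool_pos: [0.5965, -0.0623, 0.0368]
eef_rot: [-0.001, 0.812, 0.583, 0.002]
contact_force: [1.2, 6.9, -1.9]
gripper_width: -0.003
```

>>> {"op": "play_rows", "data": {"series": [-0.0007, -0.0019, 0, 0, -0.0013, -0.0038, 0, 0, -0.0013, -0.0038, 0, 0]}}

```text
time: 15.9
tool_pos: [0.5965, -0.0622, 0.0369]
eef_rot: [-0.002, 0.812, 0.584, 0.005]
contact_force: [3.9, 12.5, -4.7]
gripper_width: 0.001
```

The back stop answered at about 13 N with the carriage home. I'll back off, rise and go over the knob.

>>> {"op": "play_rows", "data": {"series": [0.005, 0.015, 0, 0, 0.01, 0.03, 0.005, 0, 0.01, 0.03, 0.05, 0, 0.01, 0.03, 0.1, 0, 0.01, 0.03, 0.15, 0]}}

```text
time: 16.4
tool_pos: [0.6037, -0.0391, 0.1885]
eef_rot: [-0.0, 0.813, 0.583, -0.001]
contact_force: [1.3, 0.4, -0.5]
gripper_width: 0.004
```

>>> {"op": "play_rows", "data": {"series": [0, 0, 0.05, 0, 0, 0, 0.085, 0, 0, 0, 0.085, 0, 0, 0, 0.085, 0, 0, 0, 0.085, 0]}}

```text
time: 16.9
tool_pos: [0.6031, -0.0396, 0.2705]
eef_rot: [-0.0, 0.813, 0.582, -0.001]
contact_force: [-0.2, 0.5, -1.3]
gripper_width: 0.001
```

```bash
python3 shot.py w8; python3 amb.py
python3 - <<'E'
from h import *;import pickle
W=pickle.load(open("w8.pkl","rb"));print(proj(W,[.563,-.161,.232]),proj(W,[.563,-.161,.1]))
E
```

```text
16.9 [ 0.6031 -0.0396  0.2705] [-5.000e-04  8.130e-01  5.823e-01 -1.300e-03] [ 0.36  0.57 -0.56  1.59  0.33  1.08 -0.61] [-0.17  0.49 -1.34]
scene (np.float64(235.35599154180022), np.float64(230.46007849084936)) [((np.float64(235.03508771929825), np.float64(226.56140350877195)), np.int32(57))]
side (np.float64(300.6473371240927), np.float64(224.78111226040204)) [((np.float64(302.288), np.float64(223.464)), np.int32(125))]
before [((np.float64(277.14925373134326), np.float64(231.56716417910448)), np.int32(134))] (np.float64(276.1790441988397), np.float64(232.59682932914507))
[-0.1344321   0.63032618 -0.22685314]
(np.float64(280.24083922415963), np.float64(404.0437709808697)) (np.float64(280.1185976100509), np.float64(302.1268953554728))
```

>>> {"op": "play_rows", "data": {"series": [-0.012, -0.036, 0, 0, -0.026, -0.078, 0, 0, -0.039, -0.12, 0, 0, -0.039, -0.12, -0.01, 0, -0.039, -0.12, -0.02, 0]}}

```text
time: 17.55
tool_pos: [0.5645, -0.1606, 0.2504]
eef_rot: [-0.0, 0.814, 0.581, -0.0]
contact_force: [-0.1, 1.9, -0.9]
gripper_width: 0.003
```

>>> {"op": "play_rows", "data": {"series": [0, 0, -0.005, 0, 0, 0, -0.01, 0, 0, 0, -0.012, 0, 0, 0, -0.012, 0]}}

```text
time: 17.95
tool_pos: [0.5653, -0.1584, 0.2394]
eef_rot: [-0.0, 0.812, 0.583, -0.0]
contact_force: [0.4, -0.6, -0.1]
gripper_width: 0.005
```

>>> {"op": "play_rows", "data": {"series": [0, 0, -0.003, 0, 0, 0, -0.006, 0, 0, 0, -0.009, 0, 0, 0, -0.012, 0, 0, 0, -0.012, 0]}}

```text
time: 18.45
tool_pos: [0.5652, -0.1593, 0.2275]
eef_rot: [-0.0, 0.813, 0.582, 0.0]
contact_force: [-0.9, -0.1, 2.3]
gripper_width: -0.003
```

>>> {"op": "play_rows", "data": {"series": [0, 0, -0.002, 0, 0, 0, -0.004, 0, 0, 0, -0.006, 0, 0, 0, -0.008, 0, 0, 0, -0.008, 0]}}

```text
time: 18.95
tool_pos: [0.5652, -0.1593, 0.2196]
eef_rot: [0.0, 0.813, 0.582, 0.0]
contact_force: [0.5, 0.6, 2.6]
gripper_width: 0.001
```

>>> {"op": "play_rows", "data": {"series": [0, 0, -0.001, 0, 0, 0, -0.002, 0, 0, 0, -0.003, 0, 0, 0, -0.003, 0]}}

```text
time: 19.35
tool_pos: [0.5652, -0.1593, 0.217]
eef_rot: [0.0, 0.813, 0.582, 0.0]
contact_force: [-1.7, 0.9, 7.6]
gripper_width: -0.003
```

>>> {"op": "play_rows", "data": {"series": [0, 0, -0.001, 0, 0, 0, -0.001, 0, 0, 0, -0.001, 0]}}

```text
time: 19.65
tool_pos: [0.5652, -0.1593, 0.2162]
eef_rot: [0.0, 0.813, 0.582, 0.0]
contact_force: [-1.9, 0.4, 6.8]
gripper_width: 0.001
```

>>> {"op": "play_rows", "data": {"series": [0, 0, -0.001, 0, 0, 0, -0.001, 0, 0, 0, -0.001, 0]}}

```text
time: 19.95
tool_pos: [0.5652, -0.1593, 0.2153]
eef_rot: [0.0, 0.813, 0.582, 0.0]
contact_force: [-2.8, 1.0, 7.8]
gripper_width: 0.003
```

>>> {"op": "play_rows", "data": {"series": [0, 0, -0.001, 0, 0, 0, -0.001, 0, 0, 0, -0.001, 0]}}

```text
time: 20.25
tool_pos: [0.5652, -0.1593, 0.2143]
eef_rot: [0.0, 0.813, 0.582, 0.0]
contact_force: [-1.0, 0.8, 7.8]
gripper_width: -0.001
```

>>> {"op": "play_rows", "data": {"series": [0, 0, -0.001, 0, 0, 0, -0.001, 0, 0, 0, -0.001, 0]}}

```text
time: 20.55
tool_pos: [0.5652, -0.1593, 0.2134]
eef_rot: [0.0, 0.813, 0.582, 0.0]
contact_force: [-1.5, 0.2, 8.7]
gripper_width: 0.002
```

>>> {"op": "play_rows", "data": {"series": [0, 0, -0.001, 0, 0, 0, -0.001, 0]}}

```text
time: 20.75
tool_pos: [0.5652, -0.1593, 0.2123]
eef_rot: [0.0, 0.813, 0.582, 0.0]
contact_force: [-2.0, 1.1, 9.1]
gripper_width: 0.001
```

>>> {"op": "play_rows", "data": {"series": [0, 0, -0.001, 0, 0, 0, -0.001, 0, 0, 0, -0.001, 0]}}

```text
time: 21.05
tool_pos: [0.5652, -0.1593, 0.2114]
eef_rot: [0.0, 0.813, 0.582, 0.0]
contact_force: [-2.2, 0.6, 9.5]
gripper_width: 0.001
```

>>> {"op": "play_rows", "data": {"series": [0, 0, -0.001, 0, 0, 0, -0.001, 0, 0, 0, -0.001, 0]}}

```text
time: 21.35
tool_pos: [0.5653, -0.1593, 0.2113]
eef_rot: [0.001, 0.813, 0.582, 0.0]
contact_force: [-3.4, 0.7, 14.4]
gripper_width: -0.001
```

The stop was met at z 0.2113, where the tool stopped and the force jumped to 14 N. I'll add 0.5 mm of margin and hold.

>>> {"op": "play_rows", "data": {"series": [0, 0, -0.0005, 0, 0, 0, -0.0005, 0, 0, 0, -0.0005, 0, 0, 0, -0.0005, 0, 0, 0, -0.0005, 0]}}

```text
time: 21.85
tool_pos: [0.5652, -0.1593, 0.2113]
eef_rot: [0.001, 0.813, 0.582, 0.0]
contact_force: [-4.7, 2.2, 17.5]
gripper_width: 0.002
```

>>> {"op": "play_rows", "data": {"series": [0, 0, 0.004, 0, 0, 0, 0.009, 0, 0, 0, 0.016, 0, 0, 0, 0.026, 0, 0, 0, 0.05, 0]}}

```text
time: 22.35
tool_pos: [0.5633, -0.1595, 0.2578]
eef_rot: [-0.002, 0.813, 0.582, -0.002]
contact_force: [-0.3, 0.0, 0.5]
gripper_width: 0.002
```

>>> {"op": "play_rows", "data": {"series": [0, 0, 0.04, 0, 0.005, 0.02, 0.04, 0, 0.015, 0.05, 0.04, 0, 0.03, 0.09, 0.04, 0, 0.03, 0.09, 0.04, 0]}}

```text
time: 22.85
tool_pos: [0.5962, -0.0615, 0.2997]
eef_rot: [-0.002, 0.81, 0.586, 0.002]
contact_force: [-0.5, 0.1, 1.1]
gripper_width: -0.001
```

```bash
cp pics/side_p.png pics/side_old.png; cp pics/scene_p.png pics/scene_old.png; python3 amb.py
python3 - <<'E'
from h import *
for n in("scene","side"):
    C=cam(n);a=cv2.imread(f"pics/{n}_old.png");b=cv2.imread(f"pics/{n}_p.png")
    for nm,p in(("knob",[.5635,-.16,.226]),("stopper",[.563,-.161,.092])):
        u,v=map(int,proj(C,p));da=a[v-9:v+9,u-8:u+8].mean(2);db=b[v-9:v+9,u-8:u+8].mean(2)
        print(n,nm,(u,v),"col old/new",da[:,8].astype(int),db[:,8].astype(int),"diff",np.abs(da-db).mean().round(1))
E
```

```text
scene (np.float64(235.35599154180022), np.float64(230.46007849084936)) [((np.float64(235.06521739130434), np.float64(226.8913043478261)), np.int32(46))]
side (np.float64(300.6473371240927), np.float64(224.78111226040204)) [((np.float64(302.275), np.float64(223.825)), np.int32(120))]
before [((np.float64(277.14925373134326), np.float64(231.56716417910448)), np.int32(134))] (np.float64(276.1790441988397), np.float64(232.59682932914507))
[-0.55682409 -1.03239723 -0.46630015]
scene knob (232, 184) col old/new [158 160 158 157 142 101  60  48  48  46  45  46  47  44  45  52  59  64] [158 159 158 157 142  99  57  46  45  46  45  45  44  45  46  52  61  64] diff 1.1
scene stopper (234, 219) col old/new [72 72 72 67 63 63 62 62 62 63 64 66 67 68 64 64 74 77] [73 72 71 69 65 63 62 63 64 65 68 69 66 64 61 64 73 76] diff 2.3
side knob (303, 179) col old/new [81 81 81 81 75 54 29 14  7  6  7  4  6 18 40 49 43 35] [81 81 82 81 75 53 25  8  6  4  6  5  4 19 40 49 42 35] diff 0.8
side stopper (301, 214) col old/new [46 41 37 35 35 36 42 56 62 63 64 59 48 43 51 57 55 50] [46 40 37 35 34 36 44 71 98 87 64 53 46 43 51 57 55 49] diff 1.6
```

The knob is back up (its pixels are unchanged), the vial has not moved, and only the stopper area changed. I'll hand in.

```bash
python3 -c "
from plant import ctrl
s=ctrl.state();print(s['time'],abs(s['joint_velocities']).max(),s['contact_force']);print(ctrl.finish_job())"
```

```text
22.95 0.03644361677068186 [-0.55682409 -1.03239723 -0.46630015]
the job is handed in; nothing more can be done
None
```

I put the proud-stoppered vial (the one nearest the robot on the tray) in the nest, pushed the carriage home, and pressed the plunger to its stop. I then let it spring back and handed the job in at about 23 s.

**Placing:** The vial touched the nest floor at the expected height, and a picture after release showed it standing in the nest.

**Carriage:** I pushed until the back stop answered at about 13 N. The vial did not move between the last two looks, which fits the carriage being fully home.

**Pressing:** The collar met its stop after about 21 mm of plunger travel. I held it there for about 0.5 s at 14 to 18 N, well under the 30 N limit.

**Last checks:** I had used all 12 image views, so these compare pixels in the scene and side pictures. They show the knob back at its original height, the vial unmoved, and only the stopper area changed. I did not measure directly that the stopper is flush, and I took no final measurement of the bystanders.

**Disagreements:**
- The two-view height of the proud stopper came out at 80 mm, against 73.6 mm from four views.
- The camera estimates of the knob's position differed by up to about 2 cm, so I pressed at about their average.

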